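# Walk the cradle block round to the lathe fence

## Task

Walk the heavy dark cradle block round on the bench by pushing its corners in turn with the fingertips, until one of its long sides faces the fence squarely with at least a finger's width still open between them; only then push it up flat against the fence, so that the whole width of the groove in its top opens into the notch in the middle of the fence. Push only: do not pinch, lift or tip the block, and leave the other things on the bench where they are.

Things in the scene. Friction and masses are not known exactly. Their poses are not given: they have to be found in the camera images.
- block: loose hardwood cradle block, dark, about 0.65 to 0.92 kg, sliding on the bench with ordinary wood friction: 100 mm along its x, 140 mm along its y, 60 mm high; origin at the centre of its underside, z up. A straight groove 20 mm wide and 10 mm deep runs along its x across the middle of its top from one long (140 mm) side to the other. The block is the same both ways round: either long side may face the fence
- fence: fixed straight wooden batten bolted to the bench: 420 mm long along its y, 45 mm thick, 60 mm high, with a notch 60 mm wide and 20 mm deep in the middle of its top edge. Origin at the foot of its front face, at the middle of its length; its x points away from the block (into the batten), so the front face is at x = 0 and the block stands at negative x; flat against the fence the block's centre is at x = -50 mm
- pawn: loose bystander: small turned chess pawn, 30 mm wide, 50 mm high; origin under its foot
- king: loose bystander: turned chess king, 38 mm wide, 78 mm high; origin under its foot
- candlestick: loose bystander: turned candlestick, 56 mm wide, 70 mm high; origin under its foot
- offcut: loose bystander: square-section stick 90 x 28 x 28 mm lying on the bench; origin under its centre
- mallet: loose bystander: wooden mallet lying on the bench, 52 mm high; handle along its -x to 130 mm, head 50 x 85 mm centred at +50 mm along x; origin under it
Mind the look-alikes: they are no part of the job. What is shaped like the block but purple or yellow is not meant.

How it is judged:
On the way:
1. the block faces the fence squarely (within 0.15 rad) while its centre is still more than 58 mm from it (at least 8 mm open) (angle between the x axis of block and the x axis of fence, either way round below 0.15 rad and x of block in the frame of fence below -0.058 m), for 0.2 s.
At the end, for the whole second after the job is handed in: the block stands at rest on the bench, a long side against the fence (gap under 4 mm, square within 0.05 rad), its groove's centre line within 20 mm of the middle of the fence's notch (angle between the x axis of block and the x axis of fence, either way round below 0.05 rad and x of block in the frame of fence between -0.054 and -0.045 m and y of block in the frame of fence between -0.02 and 0.02 m and height (world z) of block below 0.004 m and angle between block's own z axis and vertical below 0.05 rad and linear speed of block below 0.01 m/s); the robot touches nothing.
It fails at once if the block was lifted or tipped (height (world z) of block above 0.008 m or angle between block's own z axis and vertical above 0.15 rad).
It fails at once if another thing on the bench was disturbed (moved over 20 mm or tipped) (distance of any of pawn, king, candlestick, offcut, mallet from where it was at the start of the episode above 0.02 m or angle between any of pawn, king, candlestick, offcut, mallet's own z axis and vertical above 0.4 rad).
It also fails if it takes over 72 s, if anything falls off the work surface, if the arm or the gripper's body presses on something with over 40 N, if the wrist force passes 120 N, or if a joint passes its speed limit or range.

## Robot

A 7-joint arm with a two-finger parallel gripper is mounted at the origin on the work surface. World frame = base frame: x ahead of the robot, y to its left, z up, the work surface at z = 0. Lengths are in m, angles in rad, forces in N, time in s.
With the tool pointing down it reaches from about 0.4 to 0.925 m from the base axis. Payload 4.1 kg.
Tool frame: the origin (TCP) lies midway between the tips of the shut fingers; the grasp point (between the pads) lies 19 mm behind it; x points along the fingers, y is the direction in which the jaws open and shut, and the axes are right-handed (so a half turn about x gives the same grasp; the last joint's range is limited). The gripper opens to 85 mm and grips with 20 to 120 N. Pads are 22 mm wide; open, the fingers measure 114 mm over their backs; the gripper's body (76 mm by 85 mm) begins 54 mm behind the grasp point. The pads swing forward as they close: fully open they stand 13 mm farther back than shut.
Start: joints at [-1.217, 0.398, 0.045, 1.537, -0.019, 1.207, -0.051], TCP at [0.284, 0.585, 0.231] pointing down, gripper open.
Joint ranges: [-2.82, 2.82], [-0.49, 2.23], [-1.37, 1.46], [0, 2.46], [-1.36, 4.5], [0.23, 2], [-2.94, 2.94]. Speed limits (rad/s): [2.57, 2.57, 3.14, 3.14, 3.14, 3.14, 3.14].

## Interface

Orientations are given as a rotation vector (axis times angle).
In Python, from workcell import bot gives the robot as it stands. Calls block until the motion is done:
- bot.move_ptp(position, orientation): joint-space move of the TCP to a pose.
- bot.move_l(position, rot=None, feed=0.15, stop_force=None): straight line of the TCP; rot=None keeps the orientation; feed is the mean speed in m/s. With stop_force (N) it stops when the force on the tool has changed by that much, and returns True; else False.
- bot.move_joints(angles): joint-space move.
- bot.set_gripper(opening, f_grip=None): finger opening in m; f_grip is the grip in N (None keeps the last); returns when the fingers have stopped.
- bot.pause(seconds).
- bot.ik(position, orientation): joint angles nearest the present ones, or None.
- bot.get_image(name): name is "scene" or "side" or "wrist"; returns a dict with "pixels" (400x640x3 uint8, blue, green, red), "depth" (400x640 float32, m along the optical axis (not along the pixel's ray), 0 where there is no reading), "camera_matrix" (3x3 intrinsics, pixels), "world_from_camera" (4x4, takes a point from camera to world coordinates); the wrist camera has in their place "mount" (4x4, takes a point from camera to tool coordinates, whose origin is the TCP and whose axes are the tool frame's). Camera axes: x right, y down, z forward; pixel columns grow to the right and rows downward; lengths in m; the calibration is good to about 2 mm. The wrist camera is an equidistant fisheye: a pixel r from the principal point sees the ray r / f radians off the axis. A picture is of the moment at which its call begins: read the wrist's pose just before it.
A pose or a line that the arm cannot do raises bot.PlanningError and nothing moves.
- bot.hand_in(): hands the job in, once; it reports no verdict.
Readings, each from a call of its own:
- bot.read_clock(): time.
- bot.read_qpos(): joint angles.
- bot.read_qvel(): joint speeds.
- bot.read_tau(): joint torques, N m.
- bot.read_eef_pos(): TCP position.
- bot.read_tcp_rot(): TCP orientation.
- bot.read_wrist_force(): force on the tool from outside, world axes, zero at the start.
- bot.read_wrist_torque(): the same for the moment, N m.
- bot.read_width(): finger opening in m.
Only numpy, scipy, OpenCV 4.12 (cv2) and the standard library are available. Lean on these libraries where they do the work, as an engineer would, in place of code of your own. Each camera call takes 0.05 s, during which the arm holds its last target.

## Working session

There is one attempt and no reset: what is moved stays moved. The work goes in short steps, each a Python script; the robot and the scene stay as the last script left them, time stands still between calls to the robot, and variables do not carry over. Pictures are saved under pics/ and viewed, and the job is handed in when it is done.

```bash
mkdir -p pics; ls; python3 - <<'E'
from workcell import bot
import cv2,numpy as np
print(bot.read_clock())
for n in ["scene","side"]:
    im=bot.get_image(n); cv2.imwrite(f"pics/{n}0.png",im["pixels"]); np.savez(f"{n}0.npz",**im)
    print(n,im["camera_matrix"],im["world_from_camera"].round(3))
print(bot.read_clock(), bot.read_tcp_rot(), bot.read_width())
E
```

```text
pics
0.0
scene [[476.85240933   0.         322.84190204]
 [  0.         476.85240933 204.03273073]
 [  0.           0.           1.        ]] [[-0.633  0.491 -0.599  1.291]
 [ 0.774  0.403 -0.488  0.645]
 [ 0.002 -0.773 -0.635  0.842]
 [ 0.     0.     0.     1.   ]]
side [[397.92267421   0.         317.64496864]
 [  0.         397.92267421 201.76118757]
 [  0.           0.           1.        ]] [[ 0.708 -0.399  0.583 -0.016]
 [-0.706 -0.387  0.593 -0.521]
 [-0.011 -0.831 -0.555  0.537]
 [ 0.     0.     0.     1.   ]]
0.1 [ 0.35363572  1.54175847 -0.35639058] 0.08495050175949566
```

View pics/scene0.png

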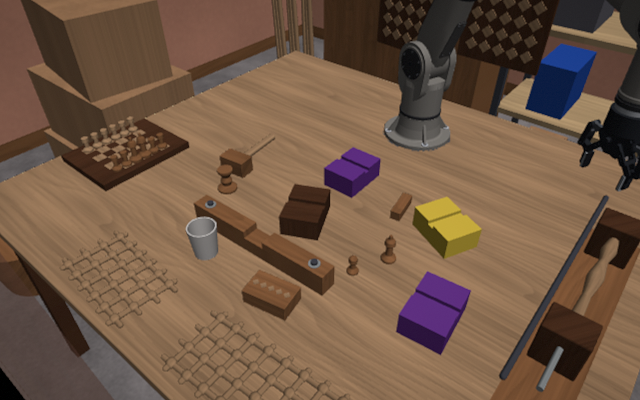

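View pics/side0.png

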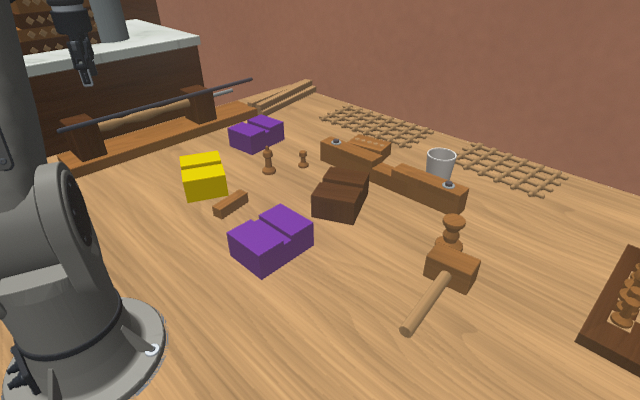

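The scene view shows the dark block at about (305,210) and side shows it at (340,195). The fence runs in scene from (195,205) to (333,280).

Things that could be mistaken for the block, in scene pixels:
- purple blocks at (352,172) and (433,312)
- yellow block at (447,226)
- dark chessboard at (125,150)

I choose the dark brown grooved block at (305,210), and next I'll measure it and check a close crop.

```bash
cat > h.py <<'E'
import numpy as np, cv2
def cloud(im):
    K=im["camera_matrix"];T=im["world_from_camera"];d=im["depth"]
    v,u=np.mgrid[:400,:640]
    P=np.stack([(u-K[0,2])/K[0,0]*d,(v-K[1,2])/K[1,1]*d,d],-1)@T[:3,:3].T+T[:3,3]
    P[d<=0]=np.nan
    return P
def cast(im,u,v,z):
    K=im["camera_matrix"];T=im["world_from_camera"]
    r=T[:3,:3]@np.array([(u-K[0,2])/K[0,0],(v-K[1,2])/K[1,1],1]); o=T[:3,3]
    return o+r*(z-o[2])/r[2]
E
python3 - <<'E'
from h import *
S=700; X0,X1,Y0,Y1=0.2,1.1,-0.5,0.5
for n in ["scene","side"]:
    im=dict(np.load(f"{n}0.npz")); P=cloud(im); px=im["pixels"]
    c=px[150:290,180:420] if n=="scene" else px[110:300,200:500]
    cv2.imwrite(f"pics/crop_{n}.png",cv2.resize(c,None,fx=2.5,fy=2.5,interpolation=cv2.INTER_CUBIC))
    # top-down map, x up, y left
    W=np.full((540,600,3),255,np.uint8)
    m=np.isfinite(P[...,2])&(P[...,2]>0.008)&(P[...,2]<0.15)
    idx=np.argsort(P[...,2][m])
    p=P[m][idx];c=px[m][idx]
    r=((X1-p[:,0])*600).astype(int);q=((Y1-p[:,1])*600).astype(int)
    ok=(r>=0)&(r<540)&(q>=0)&(q<600)
    for a,b,cc in zip(r[ok],q[ok],c[ok]): W[a:a+2,b:b+2]=cc
    for k in range(0,11):
        cv2.putText(W,f"{0.5-k*.1:.1f}",(k*60,10),0,.3,(0,0,0)); cv2.line(W,(k*60,0),(k*60,540),(220,220,220),1)
        cv2.putText(W,f"{1.1-k*.1:.1f}",(0,k*60+10),0,.3,(0,0,0)); cv2.line(W,(0,k*60),(600,k*60),(220,220,220),1)
    cv2.imwrite(f"pics/top_{n}.png",W)
    hsv=cv2.cvtColor(px,cv2.COLOR_BGR2HSV)
    seed=(210,305) if n=="scene" else (195,340)
    print(n,"seed colours",px[seed],hsv[seed],P[seed].round(3), "table z",P[350,500] if n=="side" else P[330,100])
E
```

```text
scene seed colours [27 42 67] [ 11 152  67] [0.599 0.023 0.059] table z [ 1.11688325e+00 -1.00455528e-01 -4.22744974e-04]
side seed colours [ 46  72 104] [ 13 142 104] [ 0.538 -0.028  0.06 ] table z [ 0.45354015 -0.44345337 -0.0005654 ]
```

```bash
python3 -c "
import cv2,numpy as np
a=cv2.imread('pics/crop_scene.png');b=cv2.imread('pics/crop_side.png');print(a.shape,b.shape)"
```

```text
(350, 600, 3) (475, 750, 3)
```

View pics/top_scene.png

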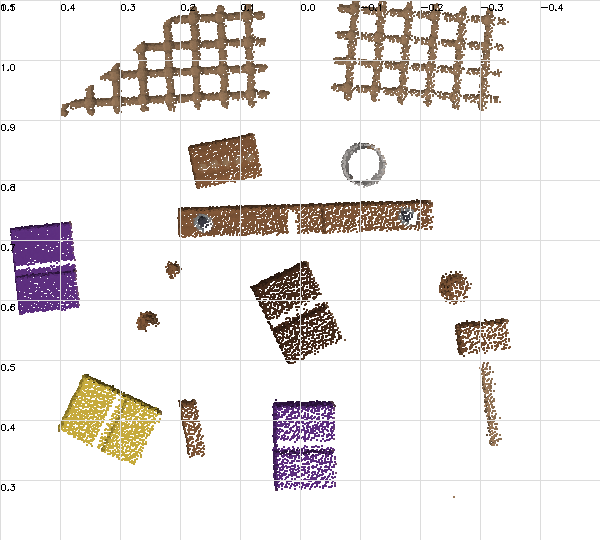

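View pics/top_side.png

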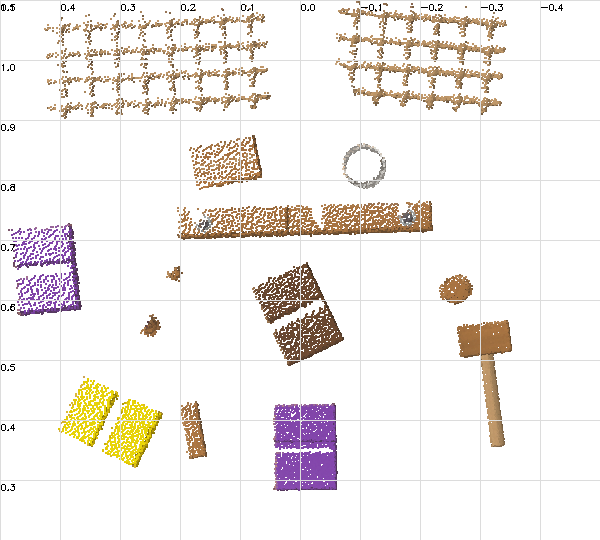

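View pics/crop_scene.png

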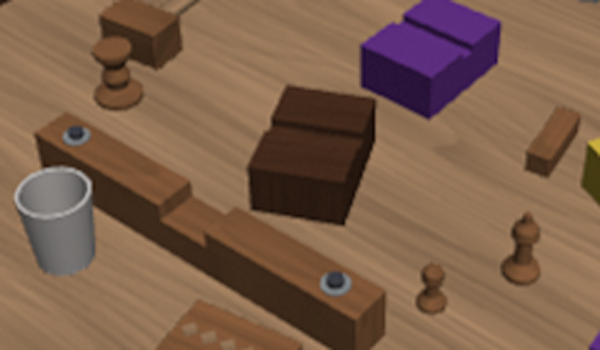

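The crop confirms the choice: it is dark brown with the groove across the middle. It stands well off the square in front of the fence, and its tops read z≈0.06 in both views. Next I'll fit exact poses.

```bash
cat >> h.py <<'E'
def block_mask(im,n):
    px=im["pixels"].astype(int); P=cloud(im)
    hsv=cv2.cvtColor(im["pixels"],cv2.COLOR_BGR2HSV)
    vmax={"scene":88,"side":125}[n]
    m=(hsv[...,2]<vmax)&(hsv[...,0]<25)&(hsv[...,1]>90)&(P[...,2]>0.046)&(P[...,2]<0.068)&(P[...,0]>.4)&(P[...,0]<.74)&(abs(P[...,1])<.25)
    m=cv2.morphologyEx(m.astype(np.uint8),cv2.MORPH_CLOSE,np.ones((3,3)))
    k,l,st,_=cv2.connectedComponentsWithStats(m)
    # keep comps > 60 px
    m=np.isin(l,[i for i in range(1,k) if st[i,4]>60])
    return m&np.isfinite(P[...,2])&(P[...,2]>.046)&(P[...,2]<.068),P
def pose(ims,verbose=True):
    """-> centre xy, yaw of block x axis (short dim), mod pi"""
    out=[]; allp=[]
    for n,im in ims.items():
        m,P=block_mask(im,n); q=P[m]
        if len(q)<200: continue
        t=q[q[:,2]>0.056][:,:2]
        allp.append(t)
        def fit(t):
            (cx,cy),(w,h),a=cv2.minAreaRect(t.astype(np.float32)*1000)
            a=np.deg2rad(a)
            yaw=a if w<h else a+np.pi/2   # angle of short axis
            return cx/1000,cy/1000,min(w,h),max(w,h),(yaw+np.pi/2)%np.pi-np.pi/2
        r=fit(t)
        if verbose: print(n,len(t),"c %.4f %.4f size %.1f x %.1f yaw %.3f"%r,"ztop %.4f"%np.median(q[q[:,2]>.056][:,2]))
    r=fit(np.vstack(allp))
    if verbose: print("both c %.4f %.4f size %.1f x %.1f yaw %.3f"%r)
    return r
E
python3 - <<'E'
from h import *
ims={n:dict(np.load(f"{n}0.npz")) for n in ["scene","side"]}
pose(ims)
pts=[]
for n,im in ims.items():
    P=cloud(im); m=(P[...,2]>.05)&(P[...,2]<.066)&(P[...,0]>.69)&(P[...,0]<.78)&(abs(P[...,1]-0)<.23)
    t=P[m]; pts.append(t[:,:2]); (cx,cy),(w,h),a=cv2.minAreaRect(t[:,:2].astype(np.float32)*1000)
    print(n,"fence",cx,cy,w,h,a, np.median(t[:,2]))
    # notch: z between .036 and .046
    mn=(abs(P[...,2]-.04)<.004)&(P[...,0]>.70)&(P[...,0]<.77)&(abs(P[...,1])<.1); q=P[mn]
    print("notch",len(q),q.min(0),q.max(0),np.median(q,0))
    # notch gap in top: points on top near front
    ys=np.sort(t[:,1]); d=np.diff(ys); i=d.argsort()[-2:]; print("gaps",[(ys[k],ys[k+1]) for k in i])
    # bystanders
    for nm,(x,y,r) in dict(pawn=(.65,.21,.03),king=(.565,.25,.035),cand=(.62,-.255,.045),offcut=(.38,.18,.06),mallet=(.5,-.31,.1)).items():
        mm=(P[...,2]>.01)&(np.hypot(P[...,0]-x,P[...,1]-y)<r); q=P[mm]; print(nm,q.min(0).round(3),q.max(0).round(3))
t=np.vstack(pts);print("both",cv2.minAreaRect(t.astype(np.float32)*1000))
E
```

```text
scene 1220 c 0.5790 0.0056 size 99.7 x 147.7 yaw -1.124 ztop 0.0603
side 1471 c 0.6250 -0.0279 size 240.8 x 413.1 yaw 0.178 ztop 0.0605
both c 0.6250 -0.0279 size 240.8 x 413.1 yaw 0.178
scene fence 736.0179443359375 -8.6778564453125 49.67913055419922 423.7891540527344 1.7687664031982422 0.05997301524695936
notch 361 [ 0.71227755 -0.09911655  0.03620092] [0.76311003 0.09850093 0.04395456] [ 0.74752769 -0.01492346  0.04045538]
gaps [(np.float64(-0.18078582393603726), np.float64(-0.1790113938220188)), (np.float64(-0.03435966735047746), np.float64(0.020060725858731532))]
pawn [0.638 0.201 0.01 ] [0.665 0.225 0.051]
king [0.549 0.237 0.01 ] [0.581 0.272 0.081]
cand [ 0.595 -0.283  0.01 ] [ 0.648 -0.232  0.074]
offcut [0.339 0.16  0.01 ] [0.434 0.235 0.058]
mallet [ 0.401 -0.35   0.01 ] [ 0.57  -0.258  0.057]
side fence 734.4055786132812 -6.9349365234375 51.63706970214844 422.6759338378906 1.6729203462600708 0.06027256008367954
notch 337 [ 0.70718571 -0.09820119  0.03619245] [0.75765761 0.09860648 0.0439604 ] [7.15625077e-01 4.15028678e-04 4.04070038e-02]
gaps [(np.float64(0.1315661355948764), np.float64(0.13312999925053404)), (np.float64(-0.03547074823864588), np.float64(0.02105792154880992))]
pawn [0.635 0.199 0.01 ] [0.655 0.221 0.051]
king [0.541 0.237 0.01 ] [0.574 0.264 0.079]
cand [ 0.595 -0.284  0.01 ] [ 0.641 -0.235  0.073]
offcut [0.338 0.157 0.01 ] [0.43  0.237 0.05 ]
mallet [ 0.401 -0.351  0.01 ] [ 0.565 -0.263  0.055]
both ((734.8128051757812, -8.099349975585938), (52.38312911987305, 425.0276184082031), 1.6729203462600708)
```

```bash
cat > h2.py <<'E'
from h import *
FO=np.array([0.7125,-0.0081]); FY=0.0295
def toF(xy): 
    c,s=np.cos(FY),np.sin(FY); return (np.asarray(xy)-FO)@np.array([[c,-s],[s,c]])
def toW(f):
    c,s=np.cos(FY),np.sin(FY); return FO+np.asarray(f)@np.array([[c,s],[-s,c]])
def pose(ims,verbose=True,near=(0.58,0.0)):
    allp=[]
    def fit(t):
        (cx,cy),(w,h),a=cv2.minAreaRect(t.astype(np.float32)*1000)
        a=np.deg2rad(a); yaw=a if w<h else a+np.pi/2
        return cx/1000,cy/1000,min(w,h),max(w,h),(yaw+np.pi/2)%np.pi-np.pi/2
    for n,im in ims.items():
        P=cloud(im); hsv=cv2.cvtColor(im["pixels"],cv2.COLOR_BGR2HSV)
        F=toF(P[...,:2])
        m=(P[...,2]>.055)&(P[...,2]<.066)&(F[...,0]<0.003)&(np.hypot(P[...,0]-near[0],P[...,1]-near[1])<.13)&(hsv[...,2]<{"scene":88,"side":125}[n])&(hsv[...,0]<40)
        m=cv2.morphologyEx(m.astype(np.uint8),cv2.MORPH_OPEN,np.ones((3,3)))
        k,l,st,_=cv2.connectedComponentsWithStats(m)
        m=np.isin(l,[i for i in range(1,k) if st[i,4]>80])
        t=P[m]
        if len(t)<200: print(n,"few",len(t)); continue
        r=fit(t[:,:2]); 
        if verbose: print(n,len(t),"c %.4f %.4f size %.1f x %.1f yaw %.3f"%r,"z %.4f"%np.median(t[:,2]))
        if r[3]<152: allp.append(r)
    r=np.array(allp)
    yaw=.5*np.angle(np.mean(np.exp(2j*r[:,4])))
    c=r[:,:2].mean(0); f=toF(c)
    print("POSE c",c.round(4),"yaw %.3f"%yaw,"| fence frame x,y",f.round(4),"rel yaw %.3f"%(yaw-FY))
    return c,yaw
E
python3 - <<'E'
from h2 import *
ims={n:dict(np.load(f"{n}0.npz")) for n in ["scene","side"]}
pose(ims)
P=cloud(ims["side"]); m=(P[...,2]>.015)&(P[...,2]<.035)&(abs(P[...,0]-.71)<.02)&(P[...,1]>-.2)&(P[...,1]<.18)
t=P[m]; vx,vy,x0,y0=cv2.fitLine(t[:,:2].astype(np.float32),cv2.DIST_HUBER,0,.001,.001).ravel()
print("front line x at y=-0.008:",x0+vx/vy*(-.008-y0),"slope",vx/vy, len(t))
for n in ["scene","side"]:
    P=cloud(ims[n]); m=(P[...,2]>.056)&(P[...,2]<.064)&(P[...,0]>.69)&(P[...,0]<.78)
    ys=toF(P[m][:,:2])[:,1]; g=np.sort(ys); print(n,"ends",np.percentile(g,[.2,99.8]).round(4),"notch", g[g<-.02].max(),g[(g>0)&(g<.1)].min())
E
```

```text
scene 1228 c 0.5786 0.0054 size 99.7 x 146.8 yaw -1.124 z 0.0603
side 1315 c 0.5791 0.0049 size 99.1 x 145.9 yaw -1.126 z 0.0607
POSE c [0.5788 0.0051] yaw -1.125 | fence frame x,y [-0.1332  0.0172] rel yaw -1.154
front line x at y=-0.008: 0.7125479 slope -0.030719478 858
scene ends [-0.7101  0.4888] notch -0.028832549130651346 0.0281186280620886
side ends [-0.2103  1.1632] notch -0.02784193750531471 0.028878408326789916
```

```bash
cat > r.py <<'E'
from h2 import *
from workcell import bot
from scipy.spatial.transform import Rotation as R
def rot(a):
    """tool x down, tool y at world angle a"""
    x=np.array([0,0,-1.]);y=np.array([np.cos(a),np.sin(a),0]);return R.from_matrix(np.column_stack([x,y,np.cross(x,y)])).as_rotvec()
def look(tag,near=(0.58,0.0)):
    ims={n:bot.get_image(n) for n in ["scene","side"]}
    cv2.imwrite(f"pics/{tag}.png",np.hstack([cv2.resize(ims[n]["pixels"],(400,250)) for n in ims]))
    r=pose(ims,near=near); print("t",bot.read_clock()); return r
E
python3 - <<'E'
from r import *
q0=bot.read_qpos(); print(R.from_rotvec(bot.read_tcp_rot()).as_matrix().round(2))
for a in [np.pi/2+.03,-np.pi/2+.03,.03,np.pi+.03]:
    for p in [(.491,.057,.018),(.491,.057,.15),(.68,-.06,.018),(.55,-.01,.018),(.66,0,.15)]:
        q=bot.ik(np.array(p),rot(a)); print(round(a,2),p,None if q is None else np.round(q,2))
E
```

```text
[[-0.    0.44  0.9 ]
 [-0.    0.9  -0.44]
 [-1.   -0.    0.  ]]
1.6 (0.491, 0.057, 0.018) [-0.43  0.42  0.27  2.1  -0.18  0.64  1.57]
1.6 (0.491, 0.057, 0.15) [-0.56  0.22  0.4   2.   -0.11  0.94  1.5 ]
1.6 (0.68, -0.06, 0.018) [-0.19  0.69  0.31  1.63 -0.25  0.86  1.82]
1.6 (0.55, -0.01, 0.018) [-0.32  0.5   0.33  1.97 -0.24  0.71  1.75]
1.6 (0.66, 0, 0.15) [-0.32  0.51  0.36  1.61 -0.2   1.07  1.69]
-1.54 (0.491, 0.057, 0.018) [-0.71  0.49  0.63  2.11 -0.46  0.68 -1.32]
-1.54 (0.491, 0.057, 0.15) [-0.85  0.27  0.76  2.01 -0.23  0.95 -1.52]
-1.54 (0.68, -0.06, 0.018) [-0.47  0.82  0.76  1.64 -0.66  0.96 -1.01]
-1.54 (0.55, -0.01, 0.018) [-0.54  0.57  0.62  1.97 -0.48  0.75 -1.17]
-1.54 (0.66, 0, 0.15) [-0.56  0.59  0.72  1.61 -0.42  1.1  -1.27]
0.03 (0.491, 0.057, 0.018) [-0.59  0.45  0.47  2.1  -0.33  0.66  0.13]
0.03 (0.491, 0.057, 0.15) [-0.7   0.24  0.57  2.01 -0.16  0.94 -0.02]
0.03 (0.68, -0.06, 0.018) [-0.38  0.76  0.6   1.64 -0.52  0.91  0.45]
0.03 (0.55, -0.01, 0.018) [-0.47  0.54  0.52  1.97 -0.4   0.73  0.32]
0.03 (0.66, 0, 0.15) [-0.53  0.57  0.68  1.61 -0.39  1.1   0.28]
3.17 (0.491, 0.057, 0.018) [ 0.7   0.7  -1.16  2.07  0.82  0.93  2.25]
3.17 (0.491, 0.057, 0.15) [ 0.75  0.39 -1.15  1.97  0.42  1.04  2.58]
3.17 (0.68, -0.06, 0.018) [-0.68  1.13  1.26  1.64 -1.14  1.26 -2.29]
3.17 (0.55, -0.01, 0.018) [-0.9   0.98  1.26  1.98 -1.09  1.1  -2.25]
3.17 (0.66, 0, 0.15) [-0.8   0.88  1.26  1.62 -0.86  1.3  -2.51]
```

```bash
cat >> r.py <<'E'
A=np.pi/2+FY; RV=rot(A); Z=0.018
def support(d):
    """finger half extent (closed: 15 along tool y, 11 along tool z) in world direction d"""
    ty=np.array([np.cos(A),np.sin(A)]); tz=np.array([ty[1],-ty[0]])
    return 0.015*abs(d@ty)+0.011*abs(d@tz)
def stroke(c,yaw,side,yb,travel,lead,clear=0.012,feed=0.05,first=False,up=0.15):
    """push on face x_b=side*0.05 at y_b, direction -side*e1 turned by lead"""
    e1=np.array([np.cos(yaw),np.sin(yaw)]);e2=np.array([-e1[1],e1[0]])
    p=c+side*.05*e1+yb*e2; d=-side*e1
    d2=np.array([np.cos(lead)*d[0]-np.sin(lead)*d[1],np.sin(lead)*d[0]+np.cos(lead)*d[1]])
    s=support(d)
    tgt=p-s*d+travel*d2; st=p-(s+clear)*d
    print("start",st.round(3),"contact",p.round(3),"end",tgt.round(3))
    P=lambda q,z: np.array([q[0],q[1],z])
    if first: bot.move_ptp(P(st,up),RV)
    else:
        bot.move_l(P(st,up),rot=RV,feed=.25)
    hit=bot.move_l(P(st,Z),feed=.2,stop_force=8)
    if hit: print("HIT on the way down",bot.read_eef_pos()); return False
    bot.move_l(P(p-s*d,Z),feed=.06)
    f0=bot.read_wrist_force()
    bot.move_l(P(tgt,Z),feed=feed)
    print("force",(bot.read_wrist_force()-f0).round(2),"z",bot.read_eef_pos().round(3))
    bot.move_l(P(tgt-.015*d2,Z),feed=.15)
    bot.move_l(P(tgt-.015*d2,up),feed=.25)
    return True
E
python3 - <<'E'
from r import *
bot.set_gripper(0.0); print(bot.read_width(),bot.read_clock())
stroke(np.array([.5788,.0051]),-1.125,-1,-.057,.045,.2,first=True)
look("s1")
E
```

```text
9.368490412717258e-05 0.8667
start [0.493 0.053] contact [0.506 0.026] end [0.525 0.006]
force [-16.21   9.13  20.6 ] z [0.518 0.01  0.018]
scene 1218 c 0.6000 -0.0095 size 96.5 x 148.3 yaw -0.871 z 0.0602
side 1287 c 0.5992 -0.0089 size 98.2 x 146.0 yaw -0.871 z 0.0606
POSE c [ 0.5996 -0.0092] yaw -0.871 | fence frame x,y [-0.1129  0.0022] rel yaw -0.901
t 6.175
```

View pics/s1.png

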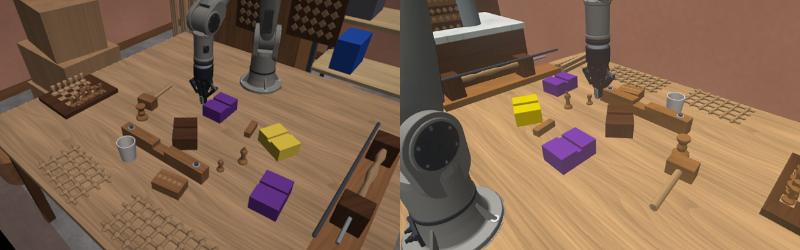

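```bash
cat >> r.py <<'E'
def stroke2(c,yaw,face,along,travel,lead,clear=0.012,feed=0.05,up=0.15,back=.015):
    """face: '+x','-x','+y','-y' in block frame; along = coordinate along that face"""
    e1=np.array([np.cos(yaw),np.sin(yaw)]);e2=np.array([-e1[1],e1[0]])
    sg=1 if face[0]=='+' else -1
    if face[1]=='x': n=sg*e1; p=c+.05*n+along*e2
    else: n=sg*e2; p=c+.07*n+along*e1
    d=-n; cl,sl=np.cos(lead),np.sin(lead); d2=np.array([cl*d[0]-sl*d[1],sl*d[0]+cl*d[1]])
    s=support(d); p0=p-s*d; tgt=p0+travel*d2; st=p0-clear*d
    print("start",st.round(3),"contact",p.round(3),"end",tgt.round(3))
    P=lambda q,z: np.array([q[0],q[1],z])
    bot.move_l(P(st,up),rot=RV,feed=.25)
    fa=bot.read_wrist_force()
    if bot.move_l(P(st,Z),feed=.2,stop_force=10): print("HIT down",bot.read_eef_pos()); return False
    f0=bot.read_wrist_force()
    bot.move_l(P(p0,Z),feed=.06)
    fs=[bot.read_wrist_force()]
    for k in (1,2): 
        bot.move_l(P(p0+travel*k/2*d2,Z),feed=feed); fs.append(bot.read_wrist_force())
    print("F air",fa.round(1),"low",f0.round(1),"push",[f.round(1) for f in fs],"tcp",bot.read_eef_pos().round(3))
    bot.move_l(P(tgt-back*d2,Z),feed=.15)
    bot.move_l(P(tgt-back*d2,up),feed=.25)
    return True
E
python3 - <<'E'
from r import *
print(bot.read_wrist_force().round(1))
stroke2(np.array([.5996,-.0092]),-.871,'+y',-.038,.05,.15)
look("s2")
E
```

```text
[-0.2  0.2 -0.6]
start [0.652 0.084] contact [0.629 0.065] end [0.609 0.039]
F air [-0.4 -0.5  0. ] low [ 0.3 -0.3  0.1] push [array([0.6, 0.3, 0.7]), array([2.1, 5.9, 4. ]), array([1.3, 4.9, 4.9])] tcp [0.61  0.04  0.019]
scene 1064 c 0.5769 -0.0479 size 97.7 x 147.9 yaw -0.747 z 0.0602
side 1455 c 0.5755 -0.0487 size 99.9 x 142.6 yaw -0.740 z 0.0606
POSE c [ 0.5762 -0.0483] yaw -0.744 | fence frame x,y [-0.1374 -0.0361] rel yaw -0.773
t 10.4083
```

View pics/s2.png

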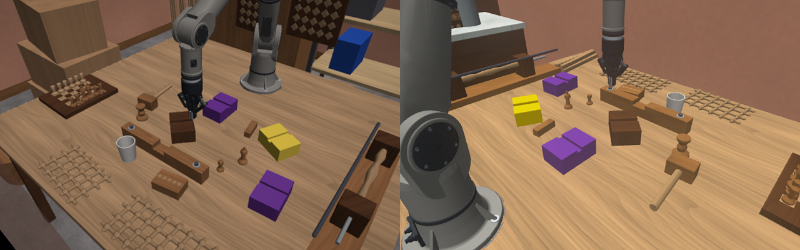

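```bash
python3 - <<'E'
from r import *
if stroke2(np.array([.5762,-.0483]),-.744,'+x',.060,.06,.12): look("s3")
E
```

```text
start [ 0.676 -0.059] contact [ 0.654 -0.038] end [ 0.618 -0.015]
F air [ 0.4  0.7 -0. ] low [ 0.8 -0.9  0.2] push [array([ 0.6, -0.5,  0.7]), array([4.5, 0.3, 5.4]), array([4.6, 0. , 4.1])] tcp [ 0.62  -0.016  0.019]
scene 1067 c 0.5445 -0.0417 size 101.4 x 142.2 yaw -0.305 z 0.0602
side 1457 c 0.5417 -0.0430 size 101.0 x 141.6 yaw -0.302 z 0.0606
POSE c [ 0.5431 -0.0423] yaw -0.303 | fence frame x,y [-0.1703 -0.0292] rel yaw -0.333
t 14.7333
```

View pics/s3.png

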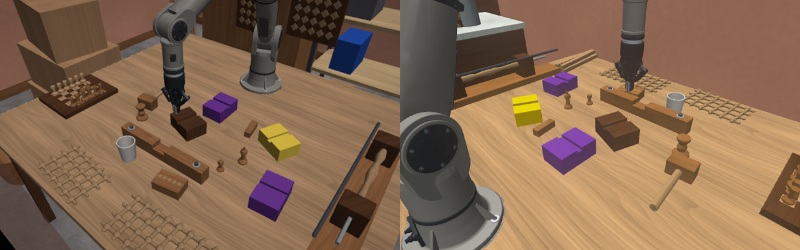

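```bash
python3 - <<'E'
from r import *
if stroke2(np.array([.5431,-.0423]),-.303,'-y',.040,.037,.08): look("s4")
E
```

```text
start [ 0.552 -0.149] contact [ 0.56  -0.121] end [ 0.563 -0.102]
HIT down [ 0.55002027 -0.14701498  0.01531672]
```

```bash
python3 - <<'E'
from r import *
print(bot.read_wrist_force().round(1),bot.read_eef_pos().round(4),bot.read_qvel().round(3))
bot.pause(.1);print(bot.read_wrist_force().round(1),bot.read_eef_pos().round(4),bot.read_clock())
look("s4a")
E
```

```text
[-0.5 -0.4  5. ] [ 0.55   -0.147   0.0153] [-0.001 -0.002  0.001  0.001  0.002 -0.004 -0.   ]
[0.6 0.3 5. ] [ 0.55   -0.147   0.0153] 16.2583
scene 1107 c 0.5437 -0.0427 size 102.1 x 145.5 yaw -0.303 z 0.0603
side 1293 c 0.5404 -0.0441 size 99.2 x 141.6 yaw -0.310 z 0.0606
POSE c [ 0.5421 -0.0434] yaw -0.306 | fence frame x,y [-0.1714 -0.0302] rel yaw -0.336
t 16.3583
```

View pics/s4a.png

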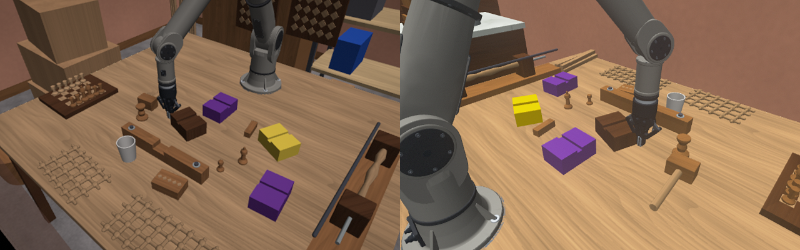

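```bash
sed -i 's/Z=0.018/Z=0.030/' r.py; python3 - <<'E'
from r import *
p=bot.read_eef_pos(); bot.move_l(np.array([p[0],p[1],.06]),feed=.15)
if stroke2(np.array([.5425,-.043]),-.304,'-y',.040,.037,.08,up=.1): 
    p=bot.read_eef_pos(); bot.move_l(np.array([p[0],p[1],.16]),feed=.25)
    look("s4")
E
```

```text
start [ 0.551 -0.15 ] contact [ 0.56  -0.122] end [ 0.563 -0.103]
F air [ 1.   0.  -0.3] low [ 0.8 -0.2  1. ] push [array([-1.1,  0.2,  0.7]), array([ 0.9, -3.2,  1.2]), array([ 1.1, -1.3, -0.3])] tcp [ 0.563 -0.102  0.03 ]
scene 1160 c 0.5403 -0.0113 size 103.9 x 143.1 yaw -0.144 z 0.0603
side 1453 c 0.5375 -0.0128 size 99.9 x 141.2 yaw -0.137 z 0.0606
POSE c [ 0.5389 -0.0121] yaw -0.141 | fence frame x,y [-0.1737  0.0012] rel yaw -0.170
t 20.1833
```

View pics/s4.png

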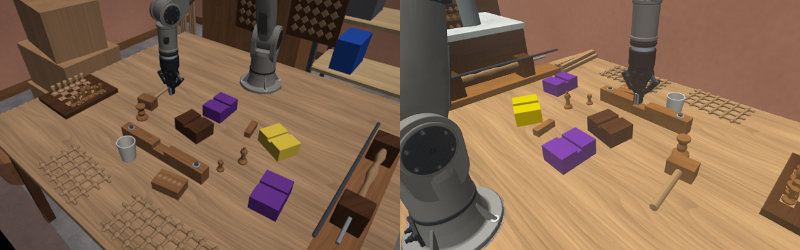

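```bash
python3 - <<'E'
from r import *
p=bot.read_eef_pos(); 
if stroke2(np.array([.5389,-.0121]),-.141,'-x',-.056,.023,.08,up=.1,clear=.006,back=.008): 
    p=bot.read_eef_pos(); bot.move_l(np.array([p[0],p[1],.16]),feed=.25)
    look("s5")
E
```

```text
start [ 0.462 -0.058] contact [ 0.482 -0.061] end [ 0.491 -0.06 ]
F air [ 0.8 -0.1  0.2] low [-0.3 -0.3  1.1] push [array([-0.1,  0.6,  0.3]), array([-3.3, -1.9,  1.4]), array([-0.7, -0.5, -0.8])] tcp [ 0.492 -0.06   0.03 ]
scene 1166 c 0.5541 -0.0081 size 103.4 x 143.7 yaw -0.005 z 0.0602
side 1380 c 0.5506 -0.0097 size 100.4 x 140.9 yaw -0.007 z 0.0606
POSE c [ 0.5523 -0.0089] yaw -0.006 | fence frame x,y [-0.1601  0.0039] rel yaw -0.036
t 23.5417
```

View pics/s5.png

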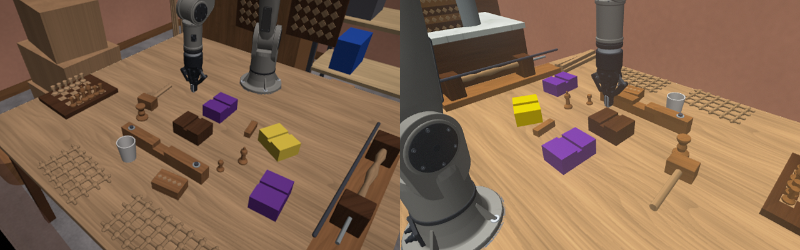

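```bash
python3 - <<'E'
from r import *
W=lambda x,y,z: np.array([*toW([x,y]),z])
bot.set_gripper(.085)
bot.move_l(W(-.231,.002,.15),rot=RV,feed=.2)
if bot.move_l(W(-.231,.002,.022),feed=.15,stop_force=12): print("HIT",bot.read_eef_pos())
else:
    f0=bot.read_wrist_force(); print(f0.round(1))
    bot.move_l(W(-.219,.002,.022),feed=.05)
    print(bot.move_l(W(-.129,.002,.022),feed=.04,stop_force=25), (bot.read_wrist_force()-f0).round(1),bot.read_eef_pos().round(4))
    look("s6",near=(.64,0))
E
```

```text
[-0.4 -0.1  0.3]
False [-7.2  0.2  4.7] [ 0.5798 -0.01    0.0211]
scene 1361 c 0.6387 -0.0047 size 108.5 x 142.9 yaw 0.031 z 0.0602
side 495 c 0.6319 -0.0089 size 120.4 x 134.1 yaw 0.031 z 0.0606
POSE c [ 0.6353 -0.0068] yaw 0.031 | fence frame x,y [-0.0771  0.0035] rel yaw 0.002
t 28.6
```

View pics/s6.png

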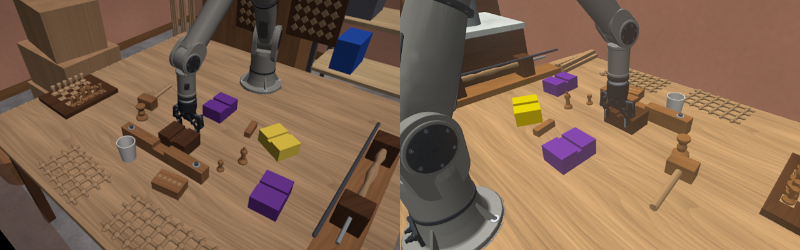

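```bash
python3 - <<'E'
from r import *
W=lambda x,y,z: np.array([*toW([x,y]),z])
f0=bot.read_wrist_force()
for x in (-.115,-.108,-.103,-.099):
    h=bot.move_l(W(x,.002,.022),feed=.03,stop_force=25)
    print(x,h,(bot.read_wrist_force()-f0).round(1),toF(bot.read_eef_pos()[:2]).round(4))
    if h: break
bot.move_l(W(-.15,.002,.022),feed=.12)
bot.move_l(W(-.15,.002,.2),feed=.25)
bot.move_l(W(-.26,.002,.25),feed=.25)
look("s7",near=(.66,0))
E
```

```text
-0.115 False [ 3.2  0.7 -6. ] [-0.1161  0.0021]
-0.108 False [-0.   0.3 -3.9] [-0.1105  0.0019]
-0.103 False [-12.3  -0.1   7.6] [-0.1108  0.002 ]
-0.099 False [-22.1   0.9  16.3] [-0.1111  0.002 ]
scene 1316 c 0.6622 -0.0048 size 105.0 x 145.5 yaw 0.026 z 0.0603
side 1159 c 0.6614 -0.0000 size 102.5 x 149.0 yaw 0.027 z 0.0607
POSE c [ 0.6618 -0.0024] yaw 0.026 | fence frame x,y [-0.0505  0.0072] rel yaw -0.003
t 32.3667
```

View pics/s7.png

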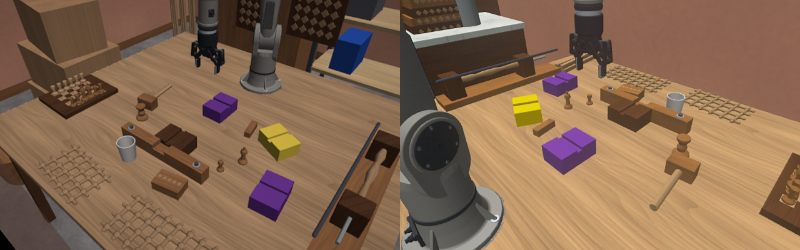

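```bash
python3 - <<'E'
from r import *
crops=[]
for n in ["scene","side"]:
    im=bot.get_image(n); P=cloud(im); F=toF(P[...,:2]); px=im["pixels"]
    o=(abs(F[...,0]+.05)<.04)&(abs(F[...,1])<.1)
    t=o&(P[...,2]>.057)&(P[...,2]<.066); ys=np.sort(F[...,1][t]); d=np.diff(ys); mid=abs(ys[:-1])<.04
    i=np.where(mid)[0][d[mid].argmax()]; print(n,"groove gap y_f",ys[i].round(4),ys[i+1].round(4),"ends",np.percentile(ys,[.5,99.5]).round(4))
    g=o&(abs(P[...,2]-.05)<.003)&(abs(F[...,1])<.05); print(" groove floor median y",np.median(F[...,1][g]).round(4),g.sum())
    old=cloud(dict(np.load(f"{n}0.npz")))
    for nm,(x,y,r) in dict(pawn=(.65,.21,.03),king=(.565,.25,.035),cand=(.62,-.255,.045),offcut=(.38,.18,.06),mallet=(.5,-.31,.1)).items():
        s=[]
        for Q in (old,P):
            mm=(Q[...,2]>.01)&(Q[...,2]<.09)&(np.hypot(Q[...,0]-x,Q[...,1]-y)<r); s.append(np.median(Q[mm],0))
        print(" ",nm,"shift mm",((s[1]-s[0])*1000).round(1))
    c=px[160:300,180:350] if n=="scene" else px[110:250,260:430]
    crops.append(cv2.resize(c,None,fx=2.3,fy=2.3,interpolation=cv2.INTER_CUBIC))
cv2.imwrite("pics/final.png",np.hstack(crops)); print(bot.read_clock(),bot.read_wrist_force().round(1))
E
```

```text
scene groove gap y_f -0.0015 0.0134 ends [-0.0644  0.0761]
 groove floor median y -0.0002 112
  pawn shift mm [ 0.6 -0.9  0.5]
  king shift mm [-0.1  0.   0.5]
  cand shift mm [ 0.4 -0.3 -0.4]
  offcut shift mm [-3.2 -0.  -0. ]
  mallet shift mm [ 0.   0.1 -0.1]
side groove gap y_f -0.0013 0.0142 ends [-0.065   0.0757]
 groove floor median y 0.012 80
  pawn shift mm [-0.6 -0.7 -0.6]
  king shift mm [-0.2  0.1  0.9]
  cand shift mm [ 0.2 -0.3  1.3]
  offcut shift mm [-0.7 -0.3 -0. ]
  mallet shift mm [-0.1 -0.1  0.2]
32.4667 [ 0.8  0.5 -0.2]
```

View pics/final.png

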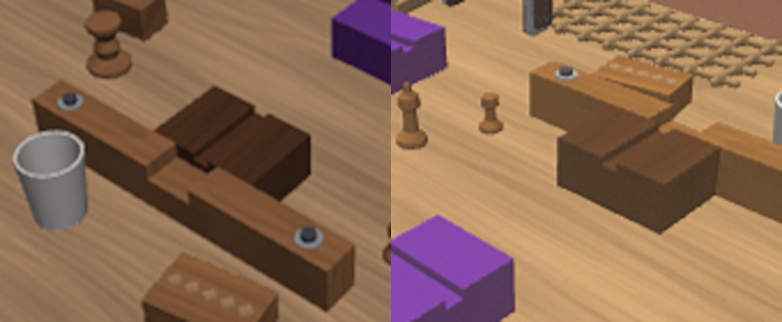

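The last picture shows the block flat on the fence. Its groove (left half about (235,135), right half about (630,145)) opens into the notch. The groove's centre is at y ≈ +6 mm in the fence frame, within the 20 mm allowed.

```bash
python3 - <<'E'
from workcell import bot
bot.hand_in(); print(bot.read_clock())
E
```

```text
the job is handed in; nothing more can be done
the job is handed in; nothing more can be done
```

I handed the job in at about 32.5 s on the clock (limit 72 s). The block is flat against the fence, with the whole width of its groove opening into the notch.

**What I did:** I turned the dark block about 1.1 rad in five corner pushes with the shut fingertips. That left it within 0.04 rad of square while its centre was still 160 mm from the fence. Then I pushed it up to the fence with both open fingertips on its back long side until the push force rose by about 22 N.

**Last checks:**

| Check | Measured | Needed |
|---|---|---|
| Block centre, x in the fence frame | about −50.5 mm | −54 to −45 mm |
| Squareness to the fence | about −0.003 rad | under 0.05 rad |
| Groove centre from the notch middle | about +6 mm | within 20 mm |
| Block top height, before and after | 0.060 m both times | not lifted or tipped |
| Bystander shifts | up to 1.3 mm, except the offcut | under 20 mm |

The gripper was well clear of everything when I handed in.

**What disagreed or went wrong:**
- **Bench contact:** at the first working height the fingertips touched the bench. The vertical force was about 20 N in the first push and 5 N on one descent, which stopped early. I raised the working height after that.
- **Offcut:** the scene view gave it a 3 mm shift, but the side view gave under 1 mm. I put the difference down to view noise.
- **Groove floor:** its points differed by about 12 mm sideways between the two views because each view sees only part of the floor. I relied on the block's ends and the groove's edges instead, where the views agreed.

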